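Hang the slotted slide carrier on the draining stand

ROBOT

A 6-joint arm with a two-finger parallel gripper is mounted at the origin on the work surface; the furniture and walls round the work are solid. World frame = base frame: x ahead of the robot, y to its left, z up, the work surface at z = 0. Lengths are in mm, angles in degrees, forces in N, time in s.
With the tool pointing down it reaches from about 300 to 850 mm from the base axis. Payload 4.2 kg.
Tool frame: the origin (TCP) lies at the very end of the fingers, on their centre line; the grasp point (between the pads) lies 19 mm behind it (env.grasp_offset is the distance from the TCP to the grasp point, in mm); z points along the fingers, y is the line along which they close (so a half turn about z gives the same grasp; the last joint's range is limited). The gripper opens to 91 mm and grips with 3 to 60 N. Pads are 32 mm wide; open, the fingers measure 118 mm over their backs; the gripper's body (76 mm by 178 mm) begins 60 mm behind the grasp point.
Start: joints at [-75.057, 18.312, 89.639, -0, 72.044, -1.146], TCP at [159.349, -552.495, 213.976] pointing down, gripper open.
Joint ranges: [-177.97, 177.97], [-48.28, 115.42], [12.27, 149.76], [-77.06, 257.06], [2.81, 150.46], [-146.56, 146.56]. Speed limits (degrees/s): [147.25, 147.25, 180, 180, 180, 180].

INTERFACE

Orientations are given as [roll, pitch, yaw] about the fixed x, y, z axes, in that order (R = Rz(yaw) Ry(pitch) Rx(roll)).
In Python, from workcell import env, eyes gives the robot as it stands.
- The arm moves only by the tool send_rows, never from a script. Its arguments are lists of equal length, an entry for each row: "grip": the opening, from -1 (shut) to 1 (fully open), so that 0 is half open; "xyz": the shift along the world's x, y, z in m, a list of three; "yaw": the turn about the world's z in degrees. A call has 1 to 8 rows; each row is the pose to reach, as a shift and turn from the pose commanded when the call began; what a row does not reach only later rows make up. A row lasts 1/12 s, in which the tool goes at most 41.7 mm and 7.16 degrees, less where a joint would pass 70% of its speed; a pose out of reach is approached as far as the arm can. A call with a gripper value outside its range is refused whole. The fingers move at their own pace and stop on an object; "grip_force" is the grip in N (left out, the last holds). Time passes only in rows, so rows that repeat a pose let the fingers close. It gives the time, the measured TCP pose, the force, the opening and the grip force at its end, in the units of the state.
- env.state(): the state, without advancing time (a new reading comes with each control period).
- eyes.grab_frame(name): name is "side" or "top" or "wrist"; returns a dict with "frame" (400x640x3 uint8, red, green, blue), "fx", "fy", "cx", "cy" (pixels), "D" ([k1, k2, p1, p2, k3] as OpenCV has them; the pictures are not rectified), "pose" (4x4, takes a point from camera to world coordinates). Camera axes: x right, y down, z forward; pixel columns grow to the right and rows downward; lengths in mm; the calibration is good to about 2 mm. A picture is of the moment at which its call begins. There is no depth.
- env.job_done(): hands the job in; it is judged then, once.
The state is a dict: "time_s": time; "qpos": joint angles; "qvel": joint speeds; "effort": joint torques, N m; "ee_pos": TCP position; "ee_rot": TCP orientation; "force": force on the tool from outside, world axes, zero at the start; "torque": the same for the moment, N m; "gripper_width": finger opening in mm; "gripper_force": force on a finger pad.
Only numpy, scipy, OpenCV 4.12 (cv2) and the standard library are available. Lean on these libraries where they do the work, as an engineer would, in place of code of your own. Each camera call takes 0.05 s, during which the arm holds its last target. There are 200 camera calls.

TASK

Hang the slide carrier whose strap has a slot open at one side on the pin of the draining stand: slide the slot sideways over the pin, behind the big round head, then lower the carrier until the pin sits in the V at the top of the slot, and let it hang freely. Leave the other carrier, whose strap has only a closed round hole, standing where it is.

Things in the scene. Friction and masses are not known exactly. Their poses are not given: they have to be found in the camera images.
- slot_carrier_grip (a point): Centre of the black grip pad (10 mm thick in x, 40 in y, 34 high) atop the slotted slide carrier: a loose steel basket of glass slides, 50 mm (x) by 84 (y), 26 high, with one upright strap in its middle, 60 mm wide in y, 6 thick in x. All 160 mm high, about 0.16 kg, standing upright. This point is 143 mm above its underside. Axes: z up, x through the strap, +y to the slot's open side.
- slot_carrier_seat (a point): On the slotted carrier, where the pin's axis lies when it hangs home: 96 mm above the underside, 47 mm straight below the grip point. The slot is a level cut 28 mm high, its mid-height 27 mm below this point, open at the strap's +y edge (30 mm away), closed 14 mm to -y. From its upper edge a V, 28 mm wide and 20 deep, rises on the strap's middle line. Axes as the grip's.
- stand_pin (a point): Where the strap shall hang: on the axis of the fixed stand's level pin, 150 mm above the worktop. Pin 8 mm thick along this frame's x, from the post at x = +45 mm (30 mm wide, top 18 mm above the axis) to a 42 mm round head, 6 thick, at x = -20 mm, too big for the slot. Axes z up. With the carrier's axes parallel to these, bring it in from the -y side towards +y. Base plate 12 mm high.
- hole_carrier_grip (a point): Centre of the grip pad of the other slide carrier, alike in size, make and axes, but its strap has a closed round hole, 22 mm wide, and no slot. Loose; to be left standing where it is.
Things that resemble listed ones, but are neither listed nor needed, are in the scene too. Leave any orange look-alike of the part that bears slot_carrier_grip alone. What is shaped like the part that bears stand_pin but green is not meant.

How it is judged (in metres and radians):
At the end, for the whole second after the job is handed in: The slotted carrier hangs on the stand's pin between head and post, released and at rest (under 50 mm/s), the pin within 12 mm of its seat in the V sideways and in height, and the carrier within 12 degrees of plumb (x of slot_carrier_seat in the frame of stand_pin between -0.025 and 0.03 m and y of slot_carrier_seat in the frame of stand_pin between -0.012 and 0.012 m and z of slot_carrier_seat in the frame of stand_pin between -0.012 and 0.012 m and angle between slot_carrier_seat's own z axis and vertical below 0.21 rad and linear speed of slot_carrier below 0.05 m/s and contact force between slot_carrier and drain_stand above 0.3 N); the robot touches nothing.
It fails at once if the carrier with the closed hole is moved by more than 25 mm (distance of hole_carrier_grip from where it was at the start of the episode above 0.025 m).
It also fails if it takes over 38 s, if anything falls off the work surface, if the arm or the gripper's body presses on something with over 40 N, if the wrist force passes 120 N, or if a joint passes its speed limit or range.

## Working session

There is one attempt and no reset: what is moved stays moved. The work goes in short steps, Python scripts to look and compute and a tool call to move; the robot and the scene stay as the last step left them, time stands still between calls to the robot, and variables do not carry over. Pictures are saved under pics/ and viewed, at most 10 in all, crops included, and the job is handed in when it is done.

Besides the shell and the picture viewer there is one more tool, called after "Request:" by a JSON object that holds its "api" and its "payload", one argument or row to a line. send_rows: Moves the arm, as the interface text tells. Its arguments: {"type":"object","properties":{"grip":{"type":"array"},"xyz":{"type":"array"},"yaw":{"type":"array"},"grip_force":{"type":"number"}},"required":["grip","xyz","yaw"]}

```bash
mkdir -p pics
python3 - <<'E'
from workcell import env, eyes
import cv2,pickle
for n in("side","top"):
    f=eyes.grab_frame(n); pickle.dump(f,open(n+".pkl","wb"))
    cv2.imwrite(f"pics/{n}0.png",cv2.cvtColor(f["frame"],cv2.COLOR_RGB2BGR))
    print(n,f["fx"],f["cx"],f["cy"],f["D"],f["pose"].round(3).tolist())
print(env.state())
E
```

```text
side 375.2588864469951 313.2275501366069 205.57078305931265 [0.00724079 0.         0.         0.         0.        ] [[-0.918, -0.252, 0.305, 208.636], [-0.395, 0.545, -0.74, 741.96], [0.02, -0.8, -0.599, 715.553], [0.0, 0.0, 0.0, 1.0]]
top 429.83954118069704 315.129798373002 195.13927359334457 [-0.09919995  0.          0.          0.          0.        ] [[0.011, -0.999, 0.042, 482.246], [-1.0, -0.011, -0.007, -30.438], [0.008, -0.042, -0.999, 1257.003], [0.0, 0.0, 0.0, 1.0]]
{'time_s': 0.1, 'qpos': array([-7.50577590e+01,  1.83462996e+01,  8.96998222e+01, -3.15961488e-03,
        7.20437002e+01, -1.14639402e+00]), 'qvel': array([-0.10046365,  0.06605946, -0.23687576,  0.02348488,  0.01970421,
        0.09400611]), 'effort': array([ 5.29760346e-04, -4.13332236e+01, -2.32510060e+01,  7.29946489e-02,
        4.22694243e-02, -5.28780561e-05]), 'ee_pos': array([ 159.20779652, -552.04441998,  213.21843059]), 'ee_rot': array([-1.79910136e+02,  1.20651666e-03,  1.60896124e+01]), 'force': array([0.39418449, 0.25140479, 0.33677224]), 'torque': array([-0.00974083,  0.04615856, -0.03533037]), 'gripper_force': 0.0, 'gripper_width': 91.30420983624515}
```

View pics/side0.png

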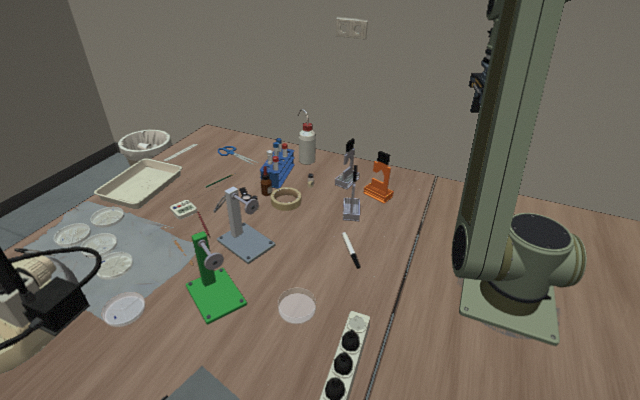

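View pics/top0.png

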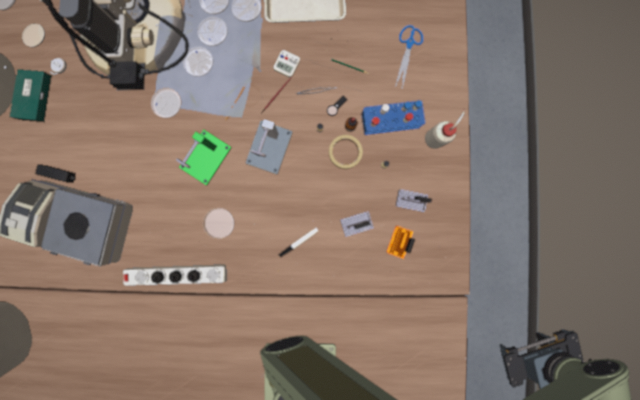

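Side view: two grey carriers at (351,195) and (346,165), an orange look-alike at (380,178), a grey stand at (240,225) and a green stand at (210,270). In the top view these are (357,223), (413,200), orange (401,242), grey stand (269,146) and green stand (205,156). The choice is between the two grey carriers, which the close crop should settle.

Run:
```python
import cv2,pickle,numpy as np
S=pickle.load(open("side.pkl","rb"))["frame"];T=pickle.load(open("top.pkl","rb"))["frame"]
r=lambda im,x,y,w,h,k:cv2.resize(im[y:y+h,x:x+w],None,fx=k,fy=k,interpolation=cv2.INTER_CUBIC)
a=r(S,325,130,80,100,5);b=r(S,200,170,80,100,4.0)
c=r(T,335,180,110,90,3.6364);d=r(T,240,110,60,72,4.1666)
o=np.zeros((600,800,3),np.uint8)
o[:500,:400]=a;o[:300,400:720]=b[:300];o[300:300+250,400:650]=d[:250] if d.shape[1]==250 else d[:250,:250]
o2=np.hstack([c])
cv2.imwrite("pics/c1.png",o[...,::-1]);cv2.imwrite("pics/c2.png",cv2.resize(c,None,fx=2,fy=1.8)[...,::-1]);print(c.shape)
```

```text
(327, 400, 3)
```

View pics/c1.png

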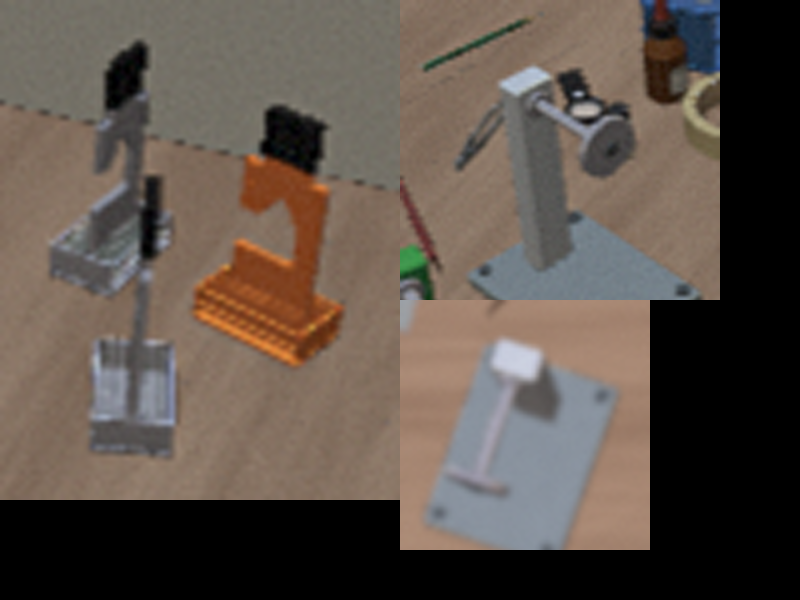

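View pics/c2.png

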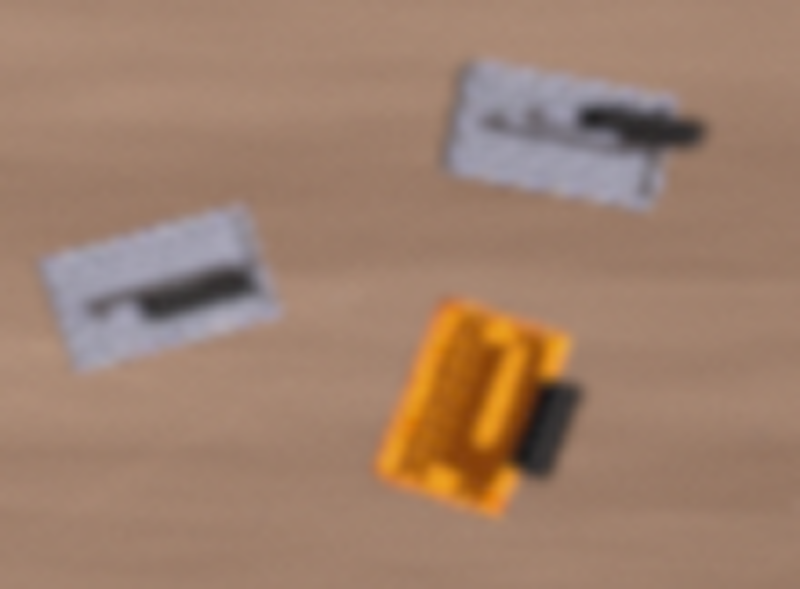

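The far carrier, at side (346,165) and top (413,200), has the slot. Its strap notch opens to the left (+y), while the other grey carrier's strap is edge-on. The grey stand's head is at side (252,207) and top (259,153), and its post top is at side (232,190) and top (269,124). Next I turn these into positions.

```bash
cat > h.py <<'E'
import cv2,pickle,numpy as np
def ray(f,u,v):
    K=np.array([[f["fx"],0,f["cx"]],[0,f["fy"],f["cy"]],[0,0,1]])
    p=cv2.undistortPoints(np.array([[[u,v]]],float),K,np.array(f["D"],float))[0,0]
    P=np.array(f["pose"]);return P[:3,3],P[:3,:3]@np.array([p[0],p[1],1])
def plane(f,u,v,z):
    o,d=ray(f,u,v);return o+d*(z-o[2])/d[2]
def tri(f,a,g,b):
    o,d=ray(f,*a);p,e=ray(g,*b)
    s=np.linalg.lstsq(np.c_[d,-e],p-o,rcond=None)[0]
    A,B=o+d*s[0],p+e*s[1];return (A+B)/2,np.linalg.norm(A-B)
def proj(f,X):
    T=np.linalg.inv(np.array(f["pose"]));K=np.array([[f["fx"],0,f["cx"]],[0,f["fy"],f["cy"]],[0,0,1]])
    return cv2.projectPoints(np.array(X,float).reshape(-1,1,3),cv2.Rodrigues(T[:3,:3])[0],T[:3,3],K,np.array(f["D"],float))[0][:,0]
def blob(m,x,y,w,h):
    n=np.zeros_like(m,np.uint8);n[y:y+h,x:x+w]=m[y:y+h,x:x+w]
    c=max(cv2.findContours(n,cv2.RETR_EXTERNAL,cv2.CHAIN_APPROX_NONE)[0],key=cv2.contourArea)
    return c,cv2.minAreaRect(c)
E
python3 - <<'E'
from h import *
S=pickle.load(open("side.pkl","rb"));T=pickle.load(open("top.pkl","rb"))
def rect(name,m,box,z):
    c,r=blob(m,*box);P=np.array([plane(T,*q,z)[:2] for q in cv2.boxPoints(r)])
    e=P[1]-P[0],P[2]-P[1];print(name,r[0],P.mean(0).round(1),[(np.linalg.norm(k).round(1),np.degrees(np.arctan2(k[1],k[0])).round(1)) for k in e])
t=T["frame"].astype(int);s=S["frame"].astype(int)
grey=(t[...,2]>t[...,0]-12)
dk=t.max(2)<80; sd=s.max(2)<60
rect("slotbasket",grey,(390,180,50,36),26); rect("holebasket",grey,(338,205,40,34),26)
rect("pad",dk,(405,185,40,25),152)
c,r=blob(sd,340,132,18,25);print("side pad",r)
pt=blob(dk,405,185,40,25)[1][0]
print("grip tri",tri(T,pt,S,r[0]))
rect("plate",grey,(243,112,52,66),12)
print("head",tri(T,(258.7,153.2),S,(251.75,206.75)),plane(T,258.7,153.2,150),plane(S,251.75,206.75,150))
print("post",tri(T,(268.8,124.4),S,(232.5,190.5)),plane(T,268.8,124.4,168),plane(S,232.5,190.5,168))
E
```

```text
slotbasket (413.1830749511719, 200.38064575195312) [ 522.5 -322.6] [(np.float64(50.7), np.float64(-11.8)), (np.float64(95.6), np.float64(-101.1))]
holebasket (356.3837890625, 223.497314453125) [ 454.5 -158.5] [(np.float64(83.7), np.float64(-72.4)), (np.float64(51.0), np.float64(-162.4))]
pad (422.3378601074219, 199.47299194335938) [ 521.  -316.6] [(np.float64(11.5), np.float64(-9.5)), (np.float64(40.2), np.float64(-98.7))]
side pad ((349.5, 144.5), (7.0, 13.0), 0.0)
grip tri (array([ 522.45183232, -318.25054984,  144.02743272]), np.float64(2.4370404588532746))
plate (268.90875244140625, 145.8759002685547) [677.7  97. ] [(np.float64(140.1), np.float64(-18.8)), (np.float64(99.3), np.float64(-109.6))]
head (array([636.54195948, 109.27055188, 146.83780342]), np.float64(0.6904969373479133)) [636.4146636  109.03049153 150.        ] [633.81395206 112.70661677 150.        ]
post (array([709.51600981,  82.79953848, 158.60922368]), np.float64(2.0217507840372426)) [708.48060589  82.31587692 168.        ] [700.01558099  93.72258701 168.        ]
```

Request:
{"api": "send_rows", "payload": {
  "grip": [0, 0, 0, 0, 0, 0, 0, 0],
  "xyz": [
    [0.02, 0.01, 0.02],
    [0.045, 0.03, 0.04],
    [0.07, 0.045, 0.04],
    [0.1, 0.065, 0.04],
    [0.125, 0.08, 0.04],
    [0.15, 0.1, 0.04],
    [0.175, 0.115, 0.04],
    [0.2, 0.13, 0.04]
  ],
  "yaw": [4, 8, 12, 16, 20, 24, 28, 32]
}}

```text
time_s: 0.77
ee_pos: [360.3, -421.2, 253.7]
ee_rot: [-180.0, -0.0, 48.3]
force: [0.5, -0.9, 0.3]
gripper_width: 45.8
gripper_force: 0.0
```

Request:
{"api": "send_rows", "payload": {
  "grip": [0, 0, 0, 0, 0, 0, 0, 0],
  "xyz": [
    [0.025, 0.015, 0],
    [0.05, 0.03, 0],
    [0.075, 0.05, 0],
    [0.1, 0.065, 0],
    [0.125, 0.08, 0],
    [0.145, 0.095, 0],
    [0.157, 0.102, 0],
    [0.162, 0.105, 0]
  ],
  "yaw": [5, 10, 14, 18, 22, 26, 30, 32]
}}

```text
time_s: 1.43
ee_pos: [523.1, -315.8, 253.1]
ee_rot: [-180.0, -0.1, 80.4]
force: [-1.4, 0.7, -0.1]
gripper_width: 45.3
gripper_force: 0.0
```

Request:
{"api": "send_rows", "payload": {
  "grip": [0, 0, 0],
  "xyz": [
    [0, 0, 0],
    [0, 0, 0],
    [0, 0, 0]
  ],
  "yaw": [0, 0, 0]
}}

```text
time_s: 1.68
ee_pos: [520.7, -317.7, 253.7]
ee_rot: [-180.0, -0.0, 80.0]
force: [-1.0, -0.1, 0.1]
gripper_width: 45.4
gripper_force: 0.0
```

Run:
```python
from workcell import env, eyes
from h import *
f=eyes.grab_frame("wrist");pickle.dump(f,open("w1.pkl","wb"))
I=cv2.cvtColor(f["frame"],cv2.COLOR_RGB2BGR)
for z in(160,143):
  for q in proj(f,[[521.5,-317,z],[521.5-40*np.sin(np.radians(-10)),-317+40*np.cos(np.radians(-10)),z]]): cv2.circle(I,tuple(int(k) for k in q),3,(0,0,255),1)
cv2.imwrite("pics/w1.png",I);s=env.state();print(s["time_s"],s["ee_pos"],s["ee_rot"],s["gripper_width"],f["pose"].round(2).tolist())
```

```text
1.7333 [ 520.70103421 -317.87743697  253.84566394] [-1.79973568e+02  1.19349504e-03  8.00078468e+01] 45.45621488831731 [[0.98, -0.17, -0.04, 531.75], [-0.17, -0.96, -0.24, -251.4], [-0.0, 0.24, -0.97, 425.14], [0.0, 0.0, 0.0, 1.0]]
```

View pics/w1.png

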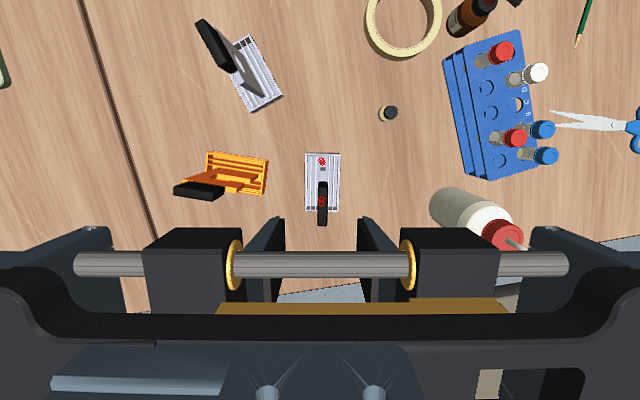

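The wrist view shows the slotted carrier at (322,185) with its pad at (322,203), and the projected estimate lands on it. The orange one is at (225,175), the hole carrier at (240,65) and the bottle at (480,220). Next I refine the pad position.

Run:
```python
from h import *
f=pickle.load(open("w1.pkl","rb"));T=pickle.load(open("top.pkl","rb"));S=pickle.load(open("side.pkl","rb"))
g=f["frame"].astype(int)
c,r=blob(g.max(2)<75,308,165,28,62);print(r,plane(f,*r[0],143),plane(f,*r[0],150))
x,y,w,h=cv2.boundingRect(c);print(x,y,w,h)
print("near/far edges", plane(f,x+w/2,y+h,160),plane(f,x+w/2,y,126), plane(f,x+w/2,y,160))
vx,vy,x0,y0=cv2.fitLine(c,cv2.DIST_L2,0,.01,.01).ravel();d=plane(f,x0+20*vx,y0+20*vy,143)-plane(f,x0,y0,143);print(np.degrees(np.arctan2(d[1],d[0])))
m=(g[...,2]>g[...,0]-5)&(g.min(2)>110)
c,r=blob(m,295,145,55,75);print(r,plane(f,*r[0],26),[plane(f,*q,26)[:2].round(1) for q in cv2.boxPoints(r)])
```

```text
((322.0, 204.0), (44.0, 10.0), 90.0) [ 520.84445724 -321.46534931  143.        ] [ 521.11511749 -319.72696953  150.        ]
317 182 11 45
near/far edges [ 517.95825501 -340.35452043  160.        ] [ 524.89210664 -301.90124012  126.        ] [ 525.67197589 -296.16118361  160.        ]
78.83747212660418
((321.53741455078125, 181.9150848388672), (35.048133850097656, 57.68985366821289), 1.9749339818954468) [ 521.2677956  -318.42492833   26.        ] [array([ 487.4, -354.8]), array([ 505.8, -273.6]), array([ 553.5, -283.7]), array([ 537.5, -365.5])]
```

Request:
{"api": "send_rows", "payload": {
  "grip": [0, 0, 0, 0, 0, 0, 0, 0],
  "xyz": [
    [0, -0.001, -0.02],
    [0, -0.001, -0.04],
    [0, -0.001, -0.06],
    [0, -0.001, -0.08],
    [0, -0.001, -0.1],
    [0, -0.001, -0.115],
    [0, -0.001, -0.125],
    [0, -0.001, -0.13]
  ],
  "yaw": [-1, -1, -1, -1, -1, -1, -1, -1]
}}

```text
time_s: 2.4
ee_pos: [520.2, -318.6, 122.6]
ee_rot: [-179.9, -0.0, 79.0]
force: [0.0, 0.8, 0.1]
gripper_width: 45.6
gripper_force: 0.0
```

Request:
{"api": "send_rows", "payload": {
  "grip": [-1, -1, -1, -1, -1, -1, -1, -1],
  "grip_force": 25,
  "xyz": [
    [0, 0, 0],
    [0, 0, 0],
    [0, 0, 0],
    [0, 0, 0],
    [0, 0, 0],
    [0, 0, 0],
    [0, 0, 0],
    [0, 0, 0]
  ],
  "yaw": [0, 0, 0, 0, 0, 0, 0, 0]
}}

```text
time_s: 3.07
ee_pos: [521.7, -318.7, 124.6]
ee_rot: [179.9, 0.0, 79.1]
force: [0.5, -0.5, 2.4]
gripper_width: 10.1
gripper_force: 25.0
```

Request:
{"api": "send_rows", "payload": {
  "grip": [-1, -1, -1, -1, -1, -1, -1, -1],
  "xyz": [
    [0, 0, 0.01],
    [0, 0, 0.025],
    [0, 0, 0.045],
    [0, 0, 0.065],
    [0, 0, 0.085],
    [0, 0, 0.105],
    [0, 0, 0.12],
    [0, 0, 0.13]
  ],
  "yaw": [0, 0, 0, 0, 0, 0, 0, 0]
}}

```text
time_s: 3.73
ee_pos: [521.6, -318.7, 256.2]
ee_rot: [179.9, 0.0, 79.1]
force: [0.6, 0.7, -1.1]
gripper_width: 10.1
gripper_force: 25.0
```

Request:
{"api": "send_rows", "payload": {
  "grip": [-1, -1, -1, -1, -1, -1, -1, -1],
  "xyz": [
    [0.003, 0.008, 0],
    [0.008, 0.025, 0],
    [0.015, 0.045, 0],
    [0.022, 0.067, 0],
    [0.03, 0.09, 0],
    [0.037, 0.113, 0],
    [0.044, 0.136, 0],
    [0.051, 0.158, 0]
  ],
  "yaw": [0, -0.5, -1, -1.5, -2, -2.5, -3.5, -4]
}}

```text
time_s: 4.4
ee_pos: [571.9, -158.3, 252.5]
ee_rot: [-179.8, -0.0, 75.1]
force: [1.1, -0.2, -1.5]
gripper_width: 9.9
gripper_force: 25.0
```

Request:
{"api": "send_rows", "payload": {
  "grip": [-1, -1, -1, -1, -1, -1, -1, -1],
  "xyz": [
    [0.007, 0.022, 0],
    [0.015, 0.045, 0],
    [0.022, 0.068, 0],
    [0.03, 0.09, 0],
    [0.037, 0.112, 0],
    [0.044, 0.132, 0],
    [0.049, 0.148, 0],
    [0.052, 0.157, 0]
  ],
  "yaw": [-0.5, -1, -1.5, -2, -2.5, -3.5, -4, -4.5]
}}

```text
time_s: 5.07
ee_pos: [624.0, -0.8, 252.4]
ee_rot: [-179.8, -0.0, 70.7]
force: [-1.2, -0.6, -1.1]
gripper_width: 10.1
gripper_force: 25.0
```

Request:
{"api": "send_rows", "payload": {
  "grip": [-1, -1, -1, -1, -1],
  "xyz": [
    [0, 0, 0],
    [0, 0, -0.01],
    [0, 0, -0.025],
    [0, 0, -0.04],
    [0, 0, -0.05]
  ],
  "yaw": [0, 0, 0, 0, 0]
}}

```text
time_s: 5.48
ee_pos: [622.9, -4.7, 201.6]
ee_rot: [-179.8, 0.1, 70.5]
force: [0.8, 0.1, -2.0]
gripper_width: 10.3
gripper_force: 25.0
```

Run:
```python
from workcell import env, eyes
from h import *
s=env.state();print(s["time_s"],s["ee_pos"],s["ee_rot"])
F={n:eyes.grab_frame(n) for n in("side","top","wrist")};pickle.dump(F,open("p2.pkl","wb"))
r=lambda im,x,y,w,h,k:cv2.resize(im[y:y+h,x:x+w],None,fx=k,fy=k,interpolation=cv2.INTER_CUBIC)
o=np.zeros((600,800,3),np.uint8)
o[:300,:400]=r(F["side"]["frame"],205,150,100,75,4)
o[:300,400:]=r(F["top"]["frame"],240,100,100,75,4)
w=F["wrist"]["frame"]
o[300:,:480]=cv2.resize(w,(480,300))
cv2.imwrite("pics/p2.png",o[...,::-1])
```

```text
5.4833 [622.89205224  -4.74930494 201.57564008] [-1.79829416e+02  9.39382792e-02  7.05207296e+01]
```

View pics/p2.png

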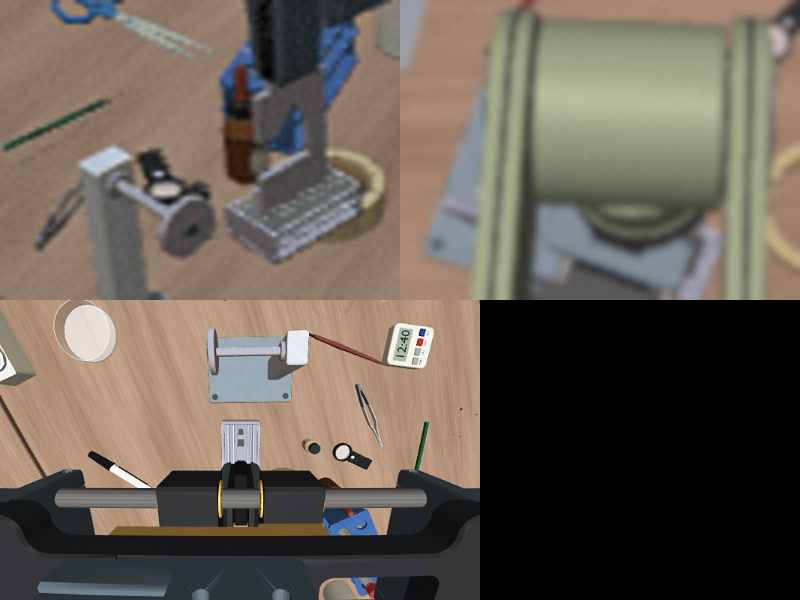

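The side view confirms the slot opens toward the pin. In the wrist view the pin runs from the head at (289,68) to the post at (380,65) and lies level in the image, so the yaw is nearly right.

Run:
```python
from h import *
f=pickle.load(open("p2.pkl","rb"))["wrist"]
a=plane(f,290,68,150);b=plane(f,379,65.5,150);d=b-a
yw=np.arctan2(d[1],d[0]);print(a,b,np.linalg.norm(d),np.degrees(yw))
u=d/np.linalg.norm(d);o=a+17*u;n=np.array([-u[1],u[0],0]);c=np.array([622.9,-4.7,150])-o
print("origin",o,"grip local",c@u,c@n)
print(tri(f,(290,68),pickle.load(open("p2.pkl","rb"))["side"],(205+178/4,150+205/4)))
g=f["frame"].astype(int);m=(g[...,2]>g[...,0]-8)
print("pin rows",[ (u,np.where(g[45:90,u].min(1)>150)[0]+45) for u in (310,340,360)])
```

```text
[638.5299367  109.93765453 150.        ] [700.10705494  89.96888682 150.        ] 64.73401867626093 -17.967296297553546
origin [654.70089336 104.69359494 150.        ] grip local 3.495038931445707 -113.86852126958047
(array([640.18530626, 108.02538934, 161.87346189]), np.float64(3.042089571777331))
pin rows [(310, array([51, 52, 53, 54, 55, 56, 57, 58, 59, 60, 61, 63, 64, 65, 66, 67, 68,
       69, 70, 71, 72, 76, 77, 78, 79, 80, 81, 82, 83, 84, 85, 86, 87, 88,
       89])), (340, array([50, 52, 53, 54, 55, 56, 57, 58, 59, 60, 61, 63, 64, 65, 66, 67, 68,
       69, 70, 71, 72, 75, 76, 77, 78, 79, 80, 81, 82, 83, 84, 85, 86, 87,
       88, 89])), (360, array([49, 50, 51, 52, 53, 54, 55, 56, 57, 58, 59, 61, 62, 63, 64, 65, 66,
       67, 68, 69, 70, 71, 75]))]
```

Request:
{"api": "send_rows", "payload": {
  "grip": [-1, -1, -1, -1, -1, -1, -1, -1],
  "xyz": [
    [0.003, 0.005, 0],
    [0.006, 0.012, 0],
    [0.008, 0.02, 0],
    [0.011, 0.028, 0],
    [0.014, 0.036, 0],
    [0.017, 0.044, 0],
    [0.019, 0.05, 0],
    [0.021, 0.055, 0]
  ],
  "yaw": [0.3, 0.6, 1, 1, 1, 1, 1, 1]
}}

```text
time_s: 6.3
ee_pos: [645.6, 52.6, 203.9]
ee_rot: [180.0, -0.0, 71.6]
force: [-0.4, -0.7, -2.1]
gripper_width: 9.6
gripper_force: 25.0
```

Request:
{"api": "send_rows", "payload": {
  "grip": [-1, -1, -1, -1, -1, -1, -1, -1],
  "xyz": [
    [0.002, 0.007, 0],
    [0.005, 0.014, 0],
    [0.007, 0.021, 0],
    [0.009, 0.028, 0],
    [0.011, 0.035, 0],
    [0.013, 0.042, 0],
    [0.015, 0.048, 0],
    [0.016, 0.051, 0]
  ],
  "yaw": [0, 0, 0, 0, 0, 0, 0, 0]
}}

```text
time_s: 6.97
ee_pos: [661.6, 103.6, 203.9]
ee_rot: [180.0, -0.0, 71.6]
force: [0.7, 0.1, -1.7]
gripper_width: 9.9
gripper_force: 25.0
```

Request:
{"api": "send_rows", "payload": {
  "grip": [-1, -1, -1],
  "xyz": [
    [0, 0, 0],
    [0, 0, 0],
    [0, 0, 0]
  ],
  "yaw": [0, 0, 0]
}}

```text
time_s: 7.22
ee_pos: [661.2, 102.2, 204.0]
ee_rot: [-180.0, 0.0, 71.6]
force: [0.6, -0.3, -1.2]
gripper_width: 10.1
gripper_force: 25.0
```

Run:
```python
from workcell import env, eyes
from h import *
s=env.state();print(s["time_s"],s["ee_pos"],s["ee_rot"])
F={n:eyes.grab_frame(n) for n in("side","wrist")};pickle.dump(F,open("p3.pkl","wb"))
r=lambda im,x,y,w,h,k:cv2.resize(im[y:y+h,x:x+w],None,fx=k,fy=k,interpolation=cv2.INTER_CUBIC)
o=np.hstack([r(F["side"]["frame"],205,150,80,100,5),r(F["wrist"]["frame"],260,130,120,150,400/120)])
cv2.imwrite("pics/p3.png",o[...,::-1])
```

```text
7.2167 [661.240204   102.22273139 203.95533842] [-1.79999789e+02  1.95679616e-02  7.15790819e+01]
```

View pics/p3.png

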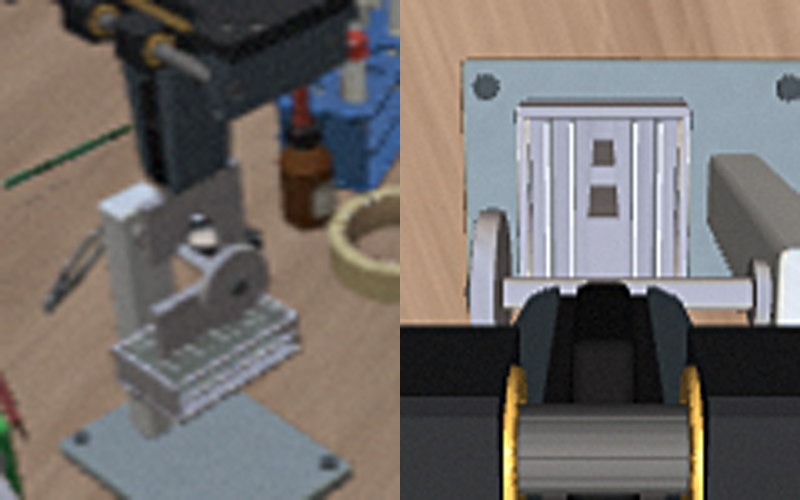

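The pin passes through the slot behind the head with no contact. Next I lower it gently.

Request:
{"api": "send_rows", "payload": {
  "grip": [-1, -1, -1, -1, -1, -1, -1, -1],
  "xyz": [
    [0, 0, -0.003],
    [0, 0, -0.006],
    [0, 0, -0.009],
    [0, 0, -0.012],
    [0, 0, -0.015],
    [0, 0, -0.018],
    [0, 0, -0.02],
    [0, 0, -0.022]
  ],
  "yaw": [0, 0, 0, 0, 0, 0, 0, 0]
}}

```text
time_s: 7.98
ee_pos: [661.3, 102.5, 181.6]
ee_rot: [-180.0, 0.0, 71.6]
force: [0.3, -0.6, -1.8]
gripper_width: 9.8
gripper_force: 25.0
```

Request:
{"api": "send_rows", "payload": {
  "grip": [-1, -1, -1, -1],
  "xyz": [
    [0, 0, -0.001],
    [0, 0, -0.002],
    [0, 0, -0.003],
    [0, 0, -0.003]
  ],
  "yaw": [0, 0, 0, 0]
}}

```text
time_s: 8.32
ee_pos: [661.4, 102.5, 178.9]
ee_rot: [180.0, 0.0, 71.6]
force: [-0.7, -0.1, -0.6]
gripper_width: 10.1
gripper_force: 25.0
```

Request:
{"api": "send_rows", "payload": {
  "grip": [-1, -1, -1, -1],
  "grip_force": 5,
  "xyz": [
    [0, 0, -0.001],
    [0, 0, -0.002],
    [0, 0, -0.002],
    [0, 0, -0.002]
  ],
  "yaw": [0, 0, 0, 0]
}}

```text
time_s: 8.65
ee_pos: [661.6, 102.6, 178.2]
ee_rot: [179.9, -0.0, 71.6]
force: [-0.5, 0.4, 4.9]
gripper_width: 10.0
gripper_force: 5.0
```

Request:
{"api": "send_rows", "payload": {
  "grip": [-0.7, -0.5, -0.3, -0.2, -0.2, -0.2, -0.2, -0.2],
  "xyz": [
    [0, 0, 0],
    [0, 0, 0],
    [0, 0, 0],
    [0, 0, 0],
    [0, 0, 0],
    [0, 0, 0],
    [0, 0, 0],
    [0, 0, 0]
  ],
  "yaw": [0, 0, 0, 0, 0, 0, 0, 0]
}}

```text
time_s: 9.32
ee_pos: [661.3, 102.5, 176.9]
ee_rot: [180.0, 0.0, 71.6]
force: [0.2, -0.0, 0.1]
gripper_width: 36.5
gripper_force: 0.0
```

Run:
```python
from workcell import env, eyes
from h import *
F={n:eyes.grab_frame(n) for n in("side","wrist")};pickle.dump(F,open("p4.pkl","wb"))
r=lambda im,x,y,w,h,k:cv2.resize(im[y:y+h,x:x+w],None,fx=k,fy=k,interpolation=cv2.INTER_CUBIC)
o=np.hstack([r(F["side"]["frame"],205,150,80,100,5),r(F["wrist"]["frame"],260,130,120,150,400/120)])
cv2.imwrite("pics/p4.png",o[...,::-1])
```

```text
(no output)
```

View pics/p4.png

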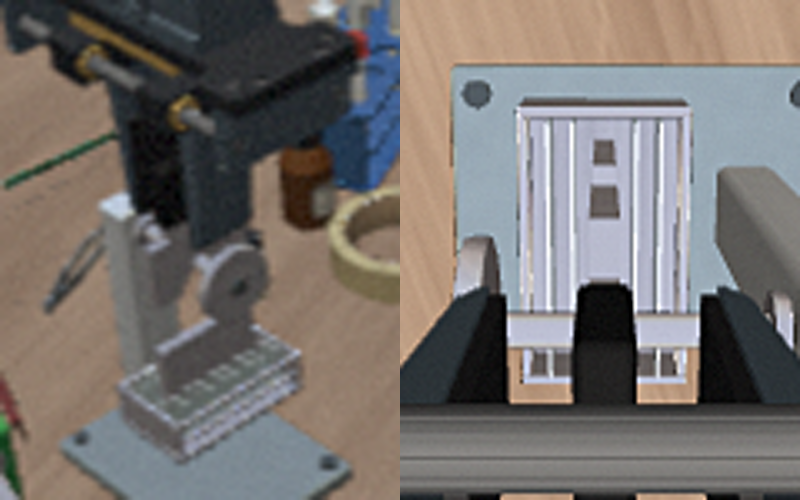

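The carrier hangs plumb on the pin and the fingers clear its pad on both sides. Next I raise the arm and wait.

Request:
{"api": "send_rows", "payload": {
  "grip": [-0.2, -0.2, -0.2, -0.2, -0.2, -0.2, -0.2, -0.2],
  "xyz": [
    [0, 0, 0.01],
    [0, 0, 0.025],
    [0, 0, 0.045],
    [0, 0, 0.065],
    [0, 0, 0.085],
    [0, 0, 0.1],
    [0, 0, 0.11],
    [0, 0, 0.11]
  ],
  "yaw": [0, 0, 0, 0, 0, 0, 0, 0]
}}

```text
time_s: 10.08
ee_pos: [662.4, 102.6, 290.3]
ee_rot: [179.7, -0.1, 71.6]
force: [0.0, 0.0, 0.4]
gripper_width: 36.5
gripper_force: 0.0
```

Request:
{"api": "send_rows", "payload": {
  "grip": [-0.2, -0.2, -0.2, -0.2, -0.2, -0.2, -0.2, -0.2],
  "xyz": [
    [0, 0, 0],
    [0, 0, 0],
    [0, 0, 0],
    [0, 0, 0],
    [0, 0, 0],
    [0, 0, 0],
    [0, 0, 0],
    [0, 0, 0]
  ],
  "yaw": [0, 0, 0, 0, 0, 0, 0, 0]
}}

```text
time_s: 10.75
ee_pos: [661.3, 102.5, 286.9]
ee_rot: [-180.0, 0.0, 71.6]
force: [0.6, 0.4, -0.8]
gripper_width: 36.4
gripper_force: 0.0
```

Run:
```python
from workcell import env, eyes
from h import *
F=[eyes.grab_frame(n) for n in("side","wrist","side")]
r=lambda im,x,y,w,h,k:cv2.resize(im[y:y+h,x:x+w],None,fx=k,fy=k,interpolation=cv2.INTER_CUBIC)
o=np.hstack([r(F[0]["frame"],205,150,80,100,5),r(F[1]["frame"],240,80,160,200,2.5)])
cv2.imwrite("pics/p5.png",o[...,::-1]);print(cv2.absdiff(F[0]["frame"],F[2]["frame"])[180:250,205:290].mean())
```

```text
2.2452100840336136
```

View pics/p5.png

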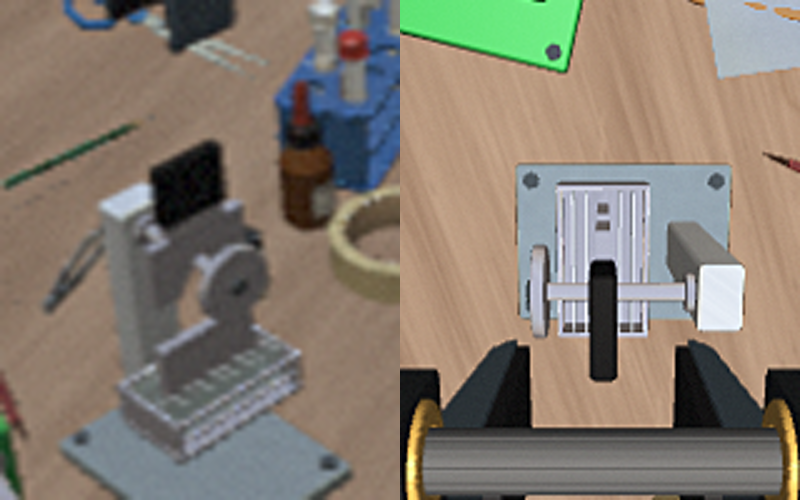

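The carrier hangs upright on the pin between head and post, and the gripper is clear above it.

```bash
python3 -c "
from workcell import env
print(env.job_done())"
```

```text
the job is handed in; nothing more can be done
None
```

The slotted carrier hangs freely on the grey stand's pin between head and post, and I handed the job in at about 11 s; the carrier with the closed hole was not touched, and the hand-in gave no verdict.

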